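# Stir up a urine sediment on the vortex mixer

## Robot

A 6-joint arm with a two-finger parallel gripper is mounted at the origin on a cart in front of the work surface, level with it; the furniture and walls round the work are solid. World frame = base frame: x ahead of the robot, y to its left, z up, the work surface at z = 0. Lengths are in m, angles in degrees, forces in N, time in s.
With the tool pointing down it reaches from about 0.375 to 0.9 m from the base axis. Payload 3.1 kg.
Tool frame: the origin (TCP) lies on the centre line of the jaws, within the pads' length; the fingertips stand 14 mm ahead of it and the grasp point (between the pads) lies 5 mm behind it (bot.tips_ahead is the distance from the TCP to the fingertips, in m); z points along the fingers, y is the line along which they close (so a half turn about z gives the same grasp; the last joint's range is limited). The gripper opens to 87 mm and grips with 3 to 60 N. Pads are 19 mm wide; open, the fingers measure 117 mm over their backs; the gripper's body (75 mm by 190 mm) begins 51 mm behind the grasp point.
Start: joints at [-81.561, 30.224, 82.088, -0, 67.689, -10.227], TCP at [0.2, -0.592, 0.237] pointing down, gripper open.
Joint ranges: [-176.69, 176.69], [-43.24, 126.21], [12.49, 139.97], [-82, 262], [0, 151.66], [-163.58, 163.58]. Speed limits (degrees/s): [159.86, 159.86, 180, 180, 180, 180].

## Interface

Orientations are given as a 3x3 rotation matrix whose columns are the frame's x, y, z axes.
In Python, from rig import bot gives the robot as it stands.
- The arm moves only by the tool play_rows, never from a script. Its argument "moves" is a list that holds one entry, the list of rows, each a list of 6 numbers: the shift along the tool's x, y, z in mm, then the turn, a rotation vector about the tool's x, y, z in rad. A call has 1 to 5 rows; each row shifts and turns the commanded pose from where the row before left it, along the tool's axes as they then stand; what a row does not reach is not made up. A row lasts 1/10 s, in which the tool goes at most 50 mm and 8.59 degrees, less where a joint would pass 70% of its speed; a pose out of reach is approached as far as the arm can. A call with a gripper value outside its range is refused whole. "fingers" is the opening, from -1 (shut) to 1 (fully open), set as the call begins (left out, the last holds). The fingers move at their own pace and stop on an object; the grip force is fixed at half the most. Time passes only in rows, so rows that do not move let the fingers close. It gives the time, the measured TCP pose, the force, the opening and the grip force at its end, in the units of the state.
- bot.read_state(): the state, without advancing time (a new reading comes with each control period).
- bot.capture(name): name is "scene" or "top"; returns a dict with "image" (384x512x3 uint8, blue, green, red), "fx", "fy", "cx", "cy" (pixels), "R" (3x3) and "t" (3): a world point X has camera coordinates R X + t. Camera axes: x right, y down, z forward; pixel columns grow to the right and rows downward; lengths in m; the calibration is good to about 2 mm. A picture is of the moment at which its call begins. There is no depth.
- bot.hand_in(): hands the job in; it is judged then, once.
Trained networks look in a picture, given as the dict that the camera call returned (one of the last four; its "shot" number tells which), for a name from the list of things; names that differ only in an ending like _2 or _b are one class to them, and where a whole thing is asked for, a point or a joint stands for the part that bears it (a point fixed in the world has none). Each returns a list of dicts, best first, with "confidence" (0 to 1); they miss things now and then, are a little off and sometimes report something else, mostly with a low value. They report only what shows in the picture. A call takes as long as a camera call. They do not tell look-alikes from the thing itself.
- bot.search_frame(picture, query): "centre" ([column, row] in pixels, amid what is visible of it).
- bot.silhouettes(picture, query): "pixels" (384x512 bool, what is visible of it) and "centre" ([column, row] in pixels, amid what is visible of it).
- bot.pinpoint(picture, query): "centre" ([column, row] in pixels: a listed point, or the origin of a listed thing).
The state is a dict: "time_s": time; "joint_positions": joint angles; "qvel": joint speeds; "tau": joint torques, N m; "position": TCP position; "tcp_rot": TCP orientation; "force": force on the tool from outside, world axes, zero at the start; "moment": the same for the moment, N m; "opening": opening from 0.0 (shut) to 1.0 (fully open); "grasp_force": force on a finger pad.
Only numpy, scipy, OpenCV 4.12 (cv2) and the standard library are available. Lean on these libraries where they do the work, as an engineer would, in place of code of your own. Each camera call takes 0.05 s, during which the arm holds its last target. There are 200 camera calls.

## Task

The spun urine tube (yellow stopper) needs its sediment stirred up on the touch-start vortex mixer: lift the blue dust cap off the mixer and set it down upright on the table, then take the yellow-stoppered tube out of the rack. Press the tube upright into the mixer's rubber cup so that the cup sinks about half way (6 mm of its 12 mm travel) and the mixer would run, hold it there steadily for at least three seconds, and finish while still holding it pressed. Set the cap down rather than dropping it, and leave the other tubes standing in the rack.

Things in the scene. Friction and masses are not known exactly. Their poses are not given: they have to be found in the camera images.
- mixer: White vortex mixer, 128 (x) x 104 (y) x 98 mm high with its cup, stuck to the table. Origin: centre of its underside; the front (dial, rocker: 58 mm high, not used) faces -x. A grey tower, radius 37 mm, stands at x = +18 mm; its shoulder is 58 mm up and carries a collar (radius 23.5 mm, 4 mm high) that centres the dust cap; the black rubber cup stands above on the same axis.
- cup_floor (a point): Centre of the flat inner floor of the mixer's black rubber cup, where the tube's foot comes to rest: 82 mm above the table when not pressed; moves down with the cup. The cup's mouth is 16 mm above it; inside it is a funnel, radius 16 mm at the mouth and about 7 mm at the floor.
- cup (a joint): How far the rubber cup is pressed straight down, in m: 0 = up, 0.012 = against its stop. Spring: about 2 N to start it moving, then 0.5 N for each mm, so about 5 N at half travel; it springs back when let go.
- dust_cap: Loose blue dust cap, a bell open below, 60 mm in diameter, 74 mm high with its knob, 60 g. Origin: centre of its open rim, z up. At the start it stands on the mixer's shoulder over the cup (1.5 mm or more of play round the collar); the cup reaches 40 mm up inside it.
- cap_knob (a point): Middle of the gripping part of the dust cap's round knob: 20 mm in diameter, 15 mm high, on the cap's axis 67 mm above its rim and 19 mm above the cap's flat top.
- rack: White two-tier tube rack, 44 mm (x) x 132 mm (y) x 56 mm high, fixed to the table. Origin: centre of its underside. Four places in one row along its y axis at y = -45, -15, +15, +45 mm; loose 14.5 mm holes; tube feet stand 4 mm above the table, the upper plate's top is 52 mm up.
- tube_yellow: Sample tube with yellow stopper, upright in the rack, 91 mm long, 15 g. Origin: centre of its foot, z up along the tube. Glass part 12 mm in diameter; stopper 16 mm in diameter from 70 to 91 mm above the foot (grasp there).
- tube_blue: Same tube with blue stopper, stays in the rack.
- tube_purple: Same tube with purple stopper, stays in the rack.
- tube_red: Same tube with red stopper, stays in the rack.
There are look-alikes about, which are no part of the job. Several things have the shape of the dust_cap; the one meant has the colours described above.

How it is judged (in metres and radians):
On the way, in this order (a step that is already met when the one before it is completed fails the run):
1. the dust cap stands upright on the table, let go (height (world z) of dust_cap below 0.006 m and angle between dust_cap's own z axis and vertical below 0.15 rad and linear speed of dust_cap below 0.02 m/s and contact force between the fingers and dust_cap below 0.1 N), for 0.2 s.
2. the yellow tube is drawn clear of the rack, held by its gripper (height (world z) of tube_yellow above 0.056 m and contact force between the fingers and tube_yellow above 0.5 N), for 0.1 s.
3. the tube holds the cup about half way down for three seconds (value of joint cup between 0.0035 and 0.0085 m and horizontal distance between tube_yellow and cup_floor below 0.007 m and angle between tube_yellow's own z axis and vertical below 0.2 rad and contact force between tube_yellow and mixer above 1.5 N), for 3 s.
At the end, for the whole second after the job is handed in: The gripper holds the yellow tube upright (0.2 rad), its foot in the cup (7 mm from its middle), and the tube, not the arm, keeps the cup 3.5 to 8.5 mm down; the dust cap stands upright on the table at rest; the other three tubes stand in the rack (all of step 3 and distance between tube_yellow and cup_floor below 0.01 m and contact force between the fingers and tube_yellow above 0.5 N and contact force between the arm and mixer below 0.5 N and height (world z) of dust_cap below 0.006 m and angle between dust_cap's own z axis and vertical below 0.15 rad and linear speed of dust_cap below 0.02 m/s and height (world z) of each of tube_blue, tube_purple, tube_red below 0.015 m); the arm keeps its last pose, push and grip.
It fails at once if another tube is pulled out of the rack or knocked over (height (world z) of any of tube_blue, tube_purple, tube_red above 0.03 m or angle between any of tube_blue, tube_purple, tube_red's own z axis and vertical above 0.35 rad).
It fails at once if the dust cap is dropped (falls free faster than 0.9 m/s, a fall of over 4 cm) (linear speed of dust_cap above 0.9 m/s and contact force between the fingers and dust_cap below 0.1 N).
It also fails if it takes over 56 s, if anything falls off the work surface, if the arm or the gripper's body presses on something with over 40 N, if the wrist force passes 120 N, or if a joint passes its speed limit or range.

## Working session

There is one attempt and no reset: what is moved stays moved. The work goes in short steps, Python scripts to look and compute and a tool call to move; the robot and the scene stay as the last step left them, time stands still between calls to the robot, and variables do not carry over. Pictures are saved under pics/ and viewed, at most 10 in all, crops included, and the job is handed in when it is done.

Besides the shell and the picture viewer there is one more tool, called after "Request:" in YAML: its name, and indented under it one key for each argument. play_rows: Moves the arm, as the interface text tells. Its arguments: {"type":"object","properties":{"moves":{"type":"array","items":{"type":"array","items":{"type":"array","items":{"type":"number"}}}},"fingers":{"type":"number"}},"required":["moves"]}

```bash
mkdir -p pics; ls
python3 - <<'E'
from rig import bot
import cv2,numpy as np
s=bot.read_state();print(s['time_s'],s['position'],np.round(s['tcp_rot'],3).tolist(),s['opening'],s['force'])
for n in ('scene','top'):
    p=bot.capture(n);cv2.imwrite(f'pics/{n}0.png',p['image'])
    print(n,p['fx'],p['cx'],p['cy'],np.round(p['R'],4).tolist(),np.round(p['t'],4).tolist())
    for q in ('dust_cap','mixer','tube_yellow','rack'):
        print(q,[(np.round(d['centre']).tolist(),round(d['confidence'],2)) for d in bot.pinpoint(p,q)])
    print('knob',[(np.round(d['centre'],1).tolist(),round(d['confidence'],2)) for d in bot.pinpoint(p,'cap_knob')])
E
python3 -c "
import cv2,numpy as np
a=cv2.imread('pics/scene0.png');b=cv2.imread('pics/top0.png')
cv2.imwrite('pics/both0.png',cv2.resize(np.vstack([a,b]),(400,600)) if 0 else np.hstack([cv2.resize(a,(400,300)),cv2.resize(b,(400,300))]))"
```

```text
pics
0.0 [ 0.19996267 -0.59139499  0.23555175] [[0.947, 0.32, -0.0], [0.32, -0.947, 0.002], [0.0, -0.002, -1.0]] 1.0007383961448142 [ 0.24577946 -0.35676639  0.54756514]
scene 356.1666979487819 258.12320987013976 189.7374539847254 [[0.4945, -0.8692, 0.0028], [-0.3816, -0.22, -0.8978], [0.7809, 0.4429, -0.4404]] [-0.3831, 0.2348, 0.621]
dust_cap [([214.0, 197.0], 0.97), ([254.0, 238.0], 0.61), ([309.0, 244.0], 0.35)]
mixer [([207.0, 220.0], 0.73)]
tube_yellow [([300.0, 247.0], 0.61)]
rack [([306.0, 244.0], 0.62)]
knob [([253.9, 216.7], 0.78), ([213.9, 174.1], 0.63)]
top 407.15917900850627 261.96241440353003 191.13760301719748 [[0.0097, -0.9999, 0.0026], [-0.9834, -0.0101, -0.1811], [0.1811, -0.0008, -0.9835]] [-0.1647, 0.4945, 0.877]
dust_cap [([270.0, 228.0], 0.81), ([208.0, 202.0], 0.68)]
mixer [([220.0, 217.0], 0.8)]
tube_yellow [([326.0, 215.0], 0.37)]
rack [([330.0, 212.0], 0.62)]
knob [([271.3, 225.2], 0.86), ([206.4, 198.9], 0.6), ([337.2, 210.6], 0.2)]
```

View pics/top0.png

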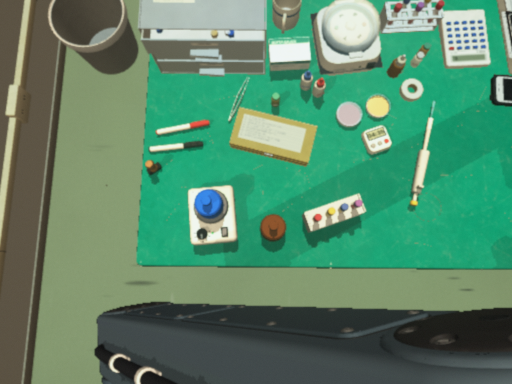

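View pics/scene0.png

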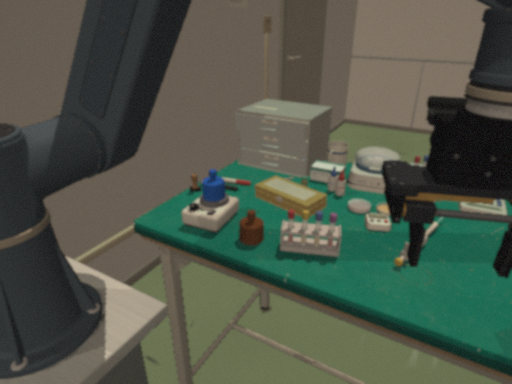

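Candidates for the dust cap: the blue bell on the mixer at top-view (208,202), and the brown bell on the table at (272,228). The blue one on the mixer fits the description. In the top view the yellow stopper is at about (332,212), between red (318,217) and blue (345,207). I'll confirm both in one enlarged crop and measure.

```bash
cat > h.py <<'E'
import numpy as np,cv2
from rig import bot
def ray(p,px):
    R=np.array(p['R']);t=np.array(p['t'])
    return -R.T@t, R.T@np.array([(px[0]-p['cx'])/p['fx'],(px[1]-p['cy'])/p['fy'],1])
def atz(p,px,z):
    c,d=ray(p,px);return c+d*(z-c[2])/d[2]
def tri(p1,a,p2,b):
    c1,d1=ray(p1,a);c2,d2=ray(p2,b)
    s=np.linalg.lstsq(np.c_[d1,-d2],c2-c1,rcond=None)[0]
    A=c1+s[0]*d1;B=c2+s[1]*d2
    return (A+B)/2,np.linalg.norm(A-B)
def blob(p,near,lo,hi,r=14):
    m=cv2.inRange(cv2.cvtColor(p['image'],cv2.COLOR_BGR2HSV),np.array(lo),np.array(hi))
    y,x=np.nonzero(m);k=np.hypot(x-near[0],y-near[1])<r
    return np.array([x[k].mean(),y[k].mean()]),int(k.sum()), (x[k].min(),x[k].max(),y[k].min(),y[k].max())
def st():
    s=bot.read_state();print(s['time_s'],np.round(s['position'],4),np.round(s['tcp_rot'],4).tolist(),'op',round(s['opening'],3),'gf',s['grasp_force'],'F',np.round(s['force'],2))
    return s
E
python3 - <<'E'
from h import *
P={n:bot.capture(n) for n in('scene','top')}
cols={'red':([0,130,60],[8,255,255]),'yellow':([18,110,80],[32,255,255]),'blue':([105,60,40],[125,255,255]),'purple':([130,50,40],[165,255,255])}
g={'red':[(291,214),(318,217)],'yellow':[(305,216),(332,212)],'blue':[(319,217),(345,207)],'purple':[(333,217),(358,203)]}
for c in g:
    try:
        r=[blob(P[n],g[c][i],*cols[c],r=7) for i,n in enumerate(('scene','top'))]
        X,e=tri(P['scene'],r[0][0],P['top'],r[1][0])
        print(c,[ (np.round(q[0],1),q[1]) for q in r],np.round(X,4),round(e,4),np.round(atz(P['top'],r[1][0],.092),4))
    except Exception as ex: print(c,ex)
k=[bot.pinpoint(P[n],'cap_knob') for n in('scene','top')]
pick=lambda L,u:min(L,key=lambda d:np.hypot(*(np.array(d['centre'])-u)))['centre']
a,b=pick(k[0],(214,174)),pick(k[1],(206,199))
print('knob',a,b,tri(P['scene'],a,P['top'],b),atz(P['top'],b,.125))
a,b=pick(k[0],(254,217)),pick(k[1],(271,225))
print('brown',tri(P['scene'],a,P['top'],b))
for q in('mixer','rack'):
    a,b=[bot.pinpoint(P[n],q)[0]['centre'] for n in('scene','top')]
    print(q,tri(P['scene'],a,P['top'],b),atz(P['top'],b,0))
im=np.vstack([cv2.resize(P['top']['image'][180:250,180:380],(800,280),interpolation=2),cv2.resize(P['scene']['image'][160:240,170:370],(800,320),interpolation=2)])
cv2.imwrite('pics/crop1.png',im)
E
```

```text
red [(array([291. , 212.9]), 41), (array([317.3, 217.2]), 36)] [ 0.4331 -0.2786  0.088 ] 0.0002 [ 0.4326 -0.2779  0.092 ]
yellow [(array([305. , 213.5]), 78), (array([330.9, 211.1]), 42)] [ 0.4462 -0.3074  0.0882] 0.0008 [ 0.4459 -0.3071  0.092 ]
blue [(array([318.8, 215.5]), 32), (array([344.1, 206.4]), 31)] [ 0.4568 -0.3362  0.0862] 0.0009 [ 0.4562 -0.3354  0.092 ]
purple [(array([332.9, 217.2]), 37), (array([358. , 202.7]), 32)] [ 0.4652 -0.366   0.0862] 0.0016 [ 0.4646 -0.3654  0.092 ]
knob [211.2, 170.1] [205.6, 197.9] (array([ 0.46351428, -0.04238203,  0.13073822]), np.float64(0.005572830319150572)) [ 0.46615486 -0.04379812  0.125     ]
brown (array([ 0.41757068, -0.18359805,  0.05694236]), np.float64(0.003332617593016049))
mixer (array([ 0.436266  , -0.04840599,  0.00713493]), np.float64(0.020512580178324743)) [ 0.44352926 -0.0556414   0.        ]
rack (array([ 0.45487875, -0.32242422,  0.00616577]), np.float64(0.0009565020171976077)) [ 0.45546461 -0.32305527  0.        ]
```

View pics/crop1.png

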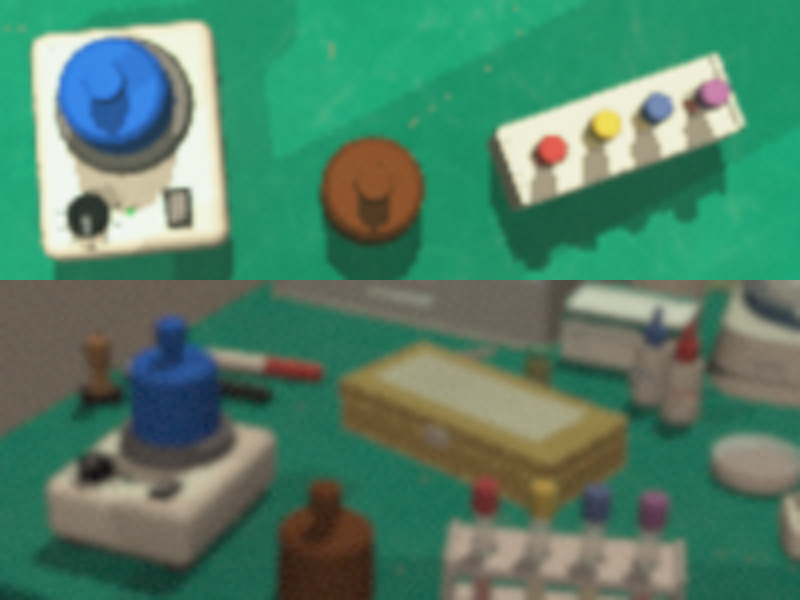

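The crop confirms it: a blue bell with its knob stands on the mixer (top-view knob about (206,200)). The other bell is brown, on the table at (272,228). The yellow stopper is second in the rack, next to red. Next I'll refine the knob position and plan the moves.

Run:
```python
from h import *
P={n:bot.capture(n) for n in('scene','top')}
print('knob tri',tri(P['scene'],(213,172.7),P['top'],(206.2,200.2)))
print('bell top',atz(P['top'],(208.5,203),.104))
m=cv2.inRange(cv2.cvtColor(P['top']['image'],cv2.COLOR_BGR2HSV),np.array([100,120,60]),np.array([125,255,255]));m[:,:185]=0;m[:,235:]=0;m[:180]=0;m[240:]=0
c=max(cv2.findContours(m,0,2)[0],key=cv2.contourArea);h=cv2.minEnclosingCircle(c);print(h,atz(P['top'],h[0],.1))
m=cv2.inRange(cv2.cvtColor(P['scene']['image'],cv2.COLOR_BGR2HSV),np.array([100,100,30]),np.array([125,255,255]))[160:220,190:240]
ys,xs=np.nonzero(m)
for r in range(0,40,2):
    k=xs[ys==r]
    if len(k):print(r+160,k.min()+190,k.max()+190,end='; ')
print()
a=np.array([[.4331,-.2786],[.4462,-.3074],[.4568,-.3362],[.4652,-.366]])
d=np.polyfit(np.arange(4),a,1)[0];print('rack dir',d,np.degrees(np.arctan2(-d[1],-d[0])),np.linalg.norm(d))
for px in((240,148),(300,160),(250,190),(235,190)):print(px,atz(P['top'],px,.03))
st()
```

```text
knob tri (array([ 0.46153949, -0.04534493,  0.12478111]), np.float64(0.0004405510577339226))
bell top [ 0.45880507 -0.04736     0.104     ]
((208.625, 203.25), 14.429346084594727) [ 0.45888404 -0.0471159   0.1       ]
170 210 215; 172 209 215; 174 210 215; 176 209 217; 178 205 221; 180 203 222; 182 203 224; 184 202 224; 186 203 224; 188 203 224; 190 203 224; 192 203 224; 194 203 224; 196 203 223; 198 204 221; 
rack dir [ 0.01069 -0.0291 ] 110.17100745665915 0.031001388678573657
(240, 148) [ 0.60150706 -0.10721182  0.03      ]
(300, 160) [ 0.57390129 -0.24798687  0.03      ]
(250, 190) [ 0.50137921 -0.13221385  0.03      ]
(235, 190) [ 0.50102529 -0.09765012  0.03      ]
1.1 [ 0.2001 -0.5921  0.2366] [[0.9474, 0.3201, -0.0], [0.3201, -0.9474, -0.0], [-0.0, -0.0, -1.0]] op 1.002 gf 0.0 F [ 0.81 -0.05 -0.23]
```

Request:
play_rows:
  moves:
    - [[0,0,-10,0,0,-0.145],[0,0,0,0,0,-0.145],[0,0,0,0,0,-0.145],[0,0,0,0,0,-0.145],[0,0,0,0,0,-0.145]]
  fingers: 1

```text
time_s: 1.6
position: [0.2001, -0.5921, 0.2466]
tcp_rot: [[0.492, 0.871, 0.0], [0.871, -0.492, -0.0], [0.0, 0.0, -1.0]]
force: [-0.7, -0.7, -0.1]
opening: 1.005
grasp_force: 0.0
```

Request:
play_rows:
  moves:
    - [[0,0,0,0,0,-0.145],[0,0,0,0,0,-0.145],[0,0,0,0,0,-0.145],[0,0,0,0,0,-0.145],[0,0,0,0,0,-0.145]]

```text
time_s: 2.1
position: [0.2001, -0.5921, 0.2465]
tcp_rot: [[-0.209, 0.978, 0.0], [0.978, 0.209, 0.0], [0.0, 0.0, -1.0]]
force: [0.4, -0.3, -0.4]
opening: 1.0
grasp_force: 0.0
```

Request:
play_rows:
  moves:
    - [[0,0,0,0,0,-0.142],[32,33,0,0,0,0],[32,33,0,0,0,0],[32,33,0,0,0,0],[32,33,0,0,0,0]]

```text
time_s: 2.6
position: [0.2811, -0.4254, 0.2466]
tcp_rot: [[-0.339, 0.941, 0.0], [0.941, 0.339, -0.0], [-0.0, 0.0, -1.0]]
force: [0.4, -0.1, -0.1]
opening: 1.0
grasp_force: 0.0
```

Request:
play_rows:
  moves:
    - [[32,33,0,0,0,0],[32,33,0,0,0,0],[32,33,0,0,0,0],[32,33,0,0,0,0],[32,33,0,0,0,0]]

```text
time_s: 3.1
position: [0.3821, -0.2187, 0.2469]
tcp_rot: [[-0.34, 0.941, 0.001], [0.941, 0.34, -0.001], [-0.001, 0.001, -1.0]]
force: [1.0, 0.1, -0.9]
opening: 0.998
grasp_force: 0.0
```

Request:
play_rows:
  moves:
    - [[32,33,0,0,0,0],[32,33,0,0,0,0],[32,33,0,0,0,0],[0,0,0,0,0,0],[0,0,0,0,0,0]]

```text
time_s: 3.6
position: [0.4422, -0.0954, 0.2467]
tcp_rot: [[-0.343, 0.939, 0.0], [0.939, 0.343, -0.001], [-0.001, -0.0, -1.0]]
force: [0.5, -0.8, -0.7]
opening: 1.0
grasp_force: 0.0
```

Request:
play_rows:
  moves:
    - [[40,20,0,0,0,0],[0,13.5,40,0,0,0],[0,0,35,0,0,0],[0,0,10,0,0,0],[0,0,0,0,0,0]]

```text
time_s: 4.1
position: [0.4585, -0.0482, 0.1604]
tcp_rot: [[-0.338, 0.941, -0.004], [0.941, 0.338, 0.001], [0.002, -0.003, -1.0]]
force: [0.6, -0.2, 0.2]
opening: 1.002
grasp_force: 0.0
```

Run:
```python
from h import *
st()
P={n:bot.capture(n) for n in('scene','top')}
im=np.hstack([cv2.resize(P['top']['image'][150:270,140:280],(400,343),interpolation=2),cv2.resize(P['scene']['image'][110:230,150:290],(400,343),interpolation=2)])
cv2.imwrite('pics/hover.png',im)
```

```text
4.1 [ 0.4585 -0.0482  0.1604] [[-0.338, 0.9411, -0.0039], [0.9412, 0.338, 0.0012], [0.0025, -0.0033, -1.0]] op 1.002 gf 0.0 F [ 0.6  -0.23  0.24]
```

View pics/hover.png

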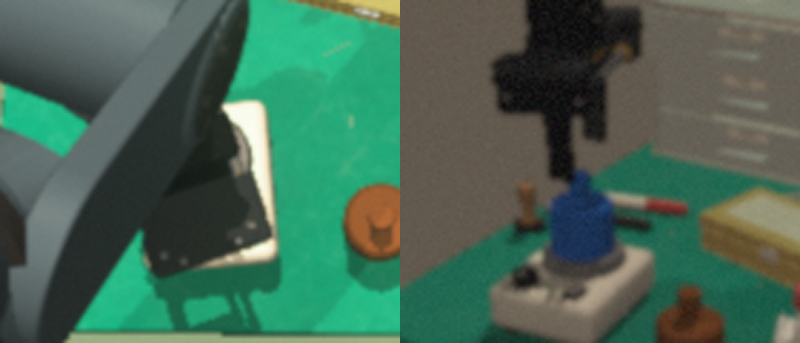

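The scene crop shows both fingers straddling the knob (fingers at columns 560 and 595, knob at 580), with the brown cap well clear.

Request:
play_rows:
  moves:
    - [[1,2,20,0,0,0],[0,0,10,0,0,0],[0,0,6.5,0,0,0],[0,0,0,0,0,0],[0,0,0,0,0,0]]

```text
time_s: 4.7
position: [0.4616, -0.0459, 0.1255]
tcp_rot: [[-0.34, 0.94, 0.001], [0.94, 0.34, -0.0], [-0.0, 0.001, -1.0]]
force: [0.0, -1.2, 0.8]
opening: 1.0
grasp_force: 0.0
```

Request:
play_rows:
  moves:
    - [[0,0,0,0,0,0],[0,0,0,0,0,0],[0,0,0,0,0,0],[0,0,0,0,0,0],[0,0,0,0,0,0]]
  fingers: -1

```text
time_s: 5.2
position: [0.4613, -0.0456, 0.1251]
tcp_rot: [[-0.34, 0.94, 0.0], [0.94, 0.34, -0.0], [-0.0, 0.0, -1.0]]
force: [-1.2, 0.4, 0.3]
opening: 0.628
grasp_force: 0.0
```

Request:
play_rows:
  moves:
    - [[0,0,0,0,0,0],[0,0,0,0,0,0],[0,0,0,0,0,0],[0,0,0,0,0,0]]

```text
time_s: 5.6
position: [0.4613, -0.0457, 0.125]
tcp_rot: [[-0.34, 0.94, -0.0], [0.94, 0.34, 0.0], [0.0, -0.0, -1.0]]
force: [-0.8, 1.0, -0.6]
opening: 0.264
grasp_force: 0.0
```

Request:
play_rows:
  moves:
    - [[0,0,0,0,0,0],[0,0,0,0,0,0],[0,0,0,0,0,0]]

```text
time_s: 5.9
position: [0.4613, -0.0457, 0.125]
tcp_rot: [[-0.34, 0.94, -0.0], [0.94, 0.34, 0.0], [0.0, -0.0, -1.0]]
force: [0.1, -0.5, 0.1]
opening: 0.218
grasp_force: 30.0
```

Request:
play_rows:
  moves:
    - [[0,0,-8,0,0,0],[0,0,-16,0,0,0],[0,0,-23,0,0,0],[0,0,-23,0,0,0],[0,0,0,0,0,0]]

```text
time_s: 6.4
position: [0.4633, -0.0463, 0.198]
tcp_rot: [[-0.34, 0.94, 0.007], [0.94, 0.34, -0.002], [-0.004, 0.005, -1.0]]
force: [0.4, -1.0, -0.2]
opening: 0.217
grasp_force: 30.0
```

Request:
play_rows:
  moves:
    - [[-20,0,0,0,0,0],[-30,0,0,0,0,0],[-30,0,0,0,0,0],[-25,-2.5,0,0,0,0],[-15.5,0,0,0,0,0]]

```text
time_s: 6.9
position: [0.5001, -0.1615, 0.1944]
tcp_rot: [[-0.339, 0.941, -0.0], [0.941, 0.339, 0.0], [0.0, -0.0, -1.0]]
force: [0.4, -0.0, -1.5]
opening: 0.212
grasp_force: 30.0
```

Run:
```python
from h import *
st()
P={n:bot.capture(n) for n in('scene','top')}
im=np.hstack([cv2.resize(P['top']['image'][150:270,170:310],(400,343),interpolation=2),cv2.resize(P['scene']['image'][110:250,180:320],(400,400),interpolation=2)[:343]])
cv2.imwrite('pics/carry.png',im)
```

```text
6.9 [ 0.5001 -0.1615  0.1944] [[-0.3388, 0.9409, -0.0004], [0.9409, 0.3388, 0.0], [0.0002, -0.0004, -1.0]] op 0.212 gf 30.000125532314996 F [ 0.43 -0.04 -1.55]
```

View pics/carry.png

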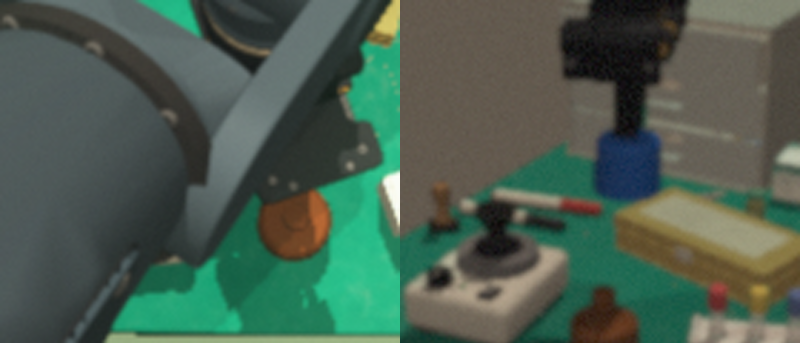

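The cap is held upright, clear of the black cup, over open green table. I'll lower it now.

Request:
play_rows:
  moves:
    - [[0,0,30,0,0,0],[0,0,35,0,0,0],[0,0,30,0,0,0],[0,0,18,0,0,0],[0,0,5,0,0,0]]

```text
time_s: 7.5
position: [0.4978, -0.1575, 0.0749]
tcp_rot: [[-0.341, 0.94, -0.005], [0.94, 0.341, 0.003], [0.005, -0.004, -1.0]]
force: [-0.4, 0.1, -0.4]
opening: 0.216
grasp_force: 30.0
```

Request:
play_rows:
  moves:
    - [[0,0,2,0,0,0],[0,0,2,0,0,0],[0,0,1,0,0,0],[0,0,1,0,0,0],[0,0,0,0,0,0]]

```text
time_s: 8.0
position: [0.5002, -0.16, 0.0716]
tcp_rot: [[-0.34, 0.94, 0.001], [0.94, 0.34, -0.001], [-0.001, 0.001, -1.0]]
force: [0.7, 0.6, -1.0]
opening: 0.218
grasp_force: 30.0
```

Request:
play_rows:
  moves:
    - [[0,0,1,0,0,0],[0,0,1,0,0,0],[0,0,1,0,0,0],[0,0,0,0,0,0],[0,0,0,0,0,0]]

```text
time_s: 8.5
position: [0.4999, -0.1598, 0.068]
tcp_rot: [[-0.34, 0.94, -0.0], [0.94, 0.34, 0.0], [0.0, -0.0, -1.0]]
force: [-0.3, -0.5, -1.3]
opening: 0.216
grasp_force: 30.0
```

Request:
play_rows:
  moves:
    - [[0,0,0.5,0,0,0],[0,0,0,0,0,0],[0,0,0,0,0,0]]

```text
time_s: 8.8
position: [0.4999, -0.1598, 0.0675]
tcp_rot: [[-0.34, 0.94, -0.0], [0.94, 0.34, 0.0], [0.0, -0.0, -1.0]]
force: [0.6, 0.3, -1.0]
opening: 0.216
grasp_force: 30.0
```

Request:
play_rows:
  moves:
    - [[0,0,0.5,0,0,0],[0,0,0,0,0,0],[0,0,0,0,0,0]]

```text
time_s: 9.1
position: [0.5, -0.1598, 0.0671]
tcp_rot: [[-0.34, 0.94, 0.0], [0.94, 0.34, -0.0], [-0.0, 0.0, -1.0]]
force: [0.3, 0.2, -0.3]
opening: 0.216
grasp_force: 30.0
```

Request:
play_rows:
  moves:
    - [[0,0,0.4,0,0,0],[0,0,0,0,0,0],[0,0,0,0,0,0]]

```text
time_s: 9.4
position: [0.4999, -0.1599, 0.0669]
tcp_rot: [[-0.34, 0.94, 0.0], [0.94, 0.34, -0.0], [-0.0, 0.0, -1.0]]
force: [-0.9, 0.0, 2.5]
opening: 0.218
grasp_force: 30.0
```

Request:
play_rows:
  moves:
    - [[0,0,0,0,0,0],[0,0,0,0,0,0],[0,0,0,0,0,0],[0,0,0,0,0,0],[0,0,0,0,0,0]]
  fingers: 0

```text
time_s: 9.9
position: [0.5, -0.1598, 0.0666]
tcp_rot: [[-0.34, 0.94, -0.0], [0.94, 0.34, 0.0], [0.0, -0.0, -1.0]]
force: [0.8, -0.1, -0.2]
opening: 0.485
grasp_force: 0.0
```

Request:
play_rows:
  moves:
    - [[0,0,-10,0,0,0],[0,0,-30,0,0,0],[0,0,-40,0,0,0],[0,0,-40,0,0,0],[0,0,0,0,0,0]]

```text
time_s: 10.4
position: [0.5033, -0.1615, 0.1925]
tcp_rot: [[-0.34, 0.94, 0.011], [0.94, 0.34, -0.006], [-0.009, 0.008, -1.0]]
force: [0.1, -0.7, -0.3]
opening: 0.502
grasp_force: 0.0
```

Run:
```python
from h import *
st()
p=bot.capture('scene');cv2.imwrite('pics/placed.png',cv2.resize(p['image'][110:260,180:380],(600,450),interpolation=2))
r=blob(p,(305,213.5),[18,110,80],[32,255,255],7);print(r)
print([d['centre'] for d in bot.pinpoint(p,'dust_cap')])
```

```text
10.4 [ 0.5033 -0.1615  0.1925] [[-0.3403, 0.9403, 0.0109], [0.9403, 0.3404, -0.0061], [-0.0095, 0.0081, -0.9999]] op 0.502 gf 0.0 F [ 0.12 -0.72 -0.34]
(array([304.90517241, 212.14655172]), 116, (np.int64(299), np.int64(311), np.int64(207), np.int64(218)))
[[250.7, 236.9], [257.2, 221.6], [314.5, 248.2]]
```

View pics/placed.png

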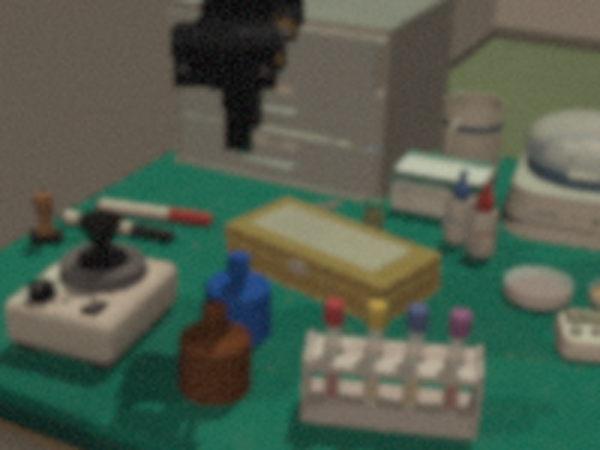

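The blue cap stands upright on the table behind the brown look-alike, and the cup is free. On to the yellow tube.

Request:
play_rows:
  moves:
    - [[-24,-20.3,0,0,0,0],[-24,-20.3,0,0,0,0],[-24,-20.3,0,0,0,0],[-24,-20.3,0,0,0,0],[-24,-20.3,0,0,0,0]]

```text
time_s: 11.0
position: [0.4438, -0.3073, 0.185]
tcp_rot: [[-0.34, 0.94, -0.003], [0.94, 0.34, 0.003], [0.004, -0.002, -1.0]]
force: [1.0, 0.6, 0.2]
opening: 0.501
grasp_force: 0.0
```

Request:
play_rows:
  moves:
    - [[0,0,25,0,0,0],[0,0,25,0,0,0],[0,0,0,0,0,0],[0,0,0,0,0,0]]

```text
time_s: 11.4
position: [0.4445, -0.3064, 0.1355]
tcp_rot: [[-0.34, 0.94, -0.003], [0.94, 0.34, 0.003], [0.003, -0.001, -1.0]]
force: [0.0, -0.2, 1.0]
opening: 0.499
grasp_force: 0.0
```

Run:
```python
from h import *
s=st()
P={n:bot.capture(n) for n in('scene','top')}
im=np.hstack([cv2.resize(P['top']['image'][150:270,260:400],(400,343),interpolation=2),cv2.resize(P['scene']['image'][150:270,235:375],(400,343),interpolation=2)])
cv2.imwrite('pics/tubehover.png',im)
```

```text
11.4 [ 0.4445 -0.3064  0.1355] [[-0.3401, 0.9404, -0.0025], [0.9404, 0.3401, 0.0027], [0.0034, -0.0015, -1.0]] op 0.499 gf 0.0 F [ 0.02 -0.21  0.96]
```

View pics/tubehover.png

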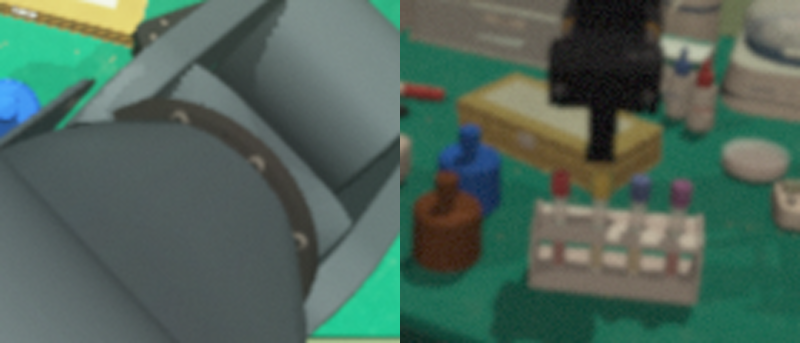

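The fingers hang directly above the yellow stopper (crop column 600), well clear of red and blue. I'll descend and grip.

Request:
play_rows:
  moves:
    - [[0,0,20,0,0,0],[0,0,20,0,0,0],[0,0,10,0,0,0],[0,0,5.5,0,0,0],[0,0,0,0,0,0]]

```text
time_s: 12.0
position: [0.4454, -0.3072, 0.0812]
tcp_rot: [[-0.34, 0.94, -0.0], [0.94, 0.34, 0.0], [0.0, -0.0, -1.0]]
force: [0.3, 0.5, 0.5]
opening: 0.5
grasp_force: 0.0
```

Request:
play_rows:
  moves:
    - [[0,0,0,0,0,0],[0,0,0,0,0,0],[0,0,0,0,0,0],[0,0,0,0,0,0],[0,0,0,0,0,0]]
  fingers: -1

```text
time_s: 12.5
position: [0.4452, -0.3073, 0.0814]
tcp_rot: [[-0.34, 0.94, -0.0], [0.94, 0.34, -0.0], [-0.0, -0.0, -1.0]]
force: [-0.8, 0.1, 0.7]
opening: 0.172
grasp_force: 29.9
```

Request:
play_rows:
  moves:
    - [[0,0,0,0,0,0],[0,0,0,0,0,0],[0,0,0,0,0,0]]

```text
time_s: 12.8
position: [0.4453, -0.3073, 0.0813]
tcp_rot: [[-0.34, 0.94, 0.0], [0.94, 0.34, -0.0], [-0.0, -0.0, -1.0]]
force: [-0.5, 0.5, 1.4]
opening: 0.171
grasp_force: 29.9
```

Request:
play_rows:
  moves:
    - [[0,0,-8,0,0,0],[0,0,-15,0,0,0],[0,0,-25,0,0,0],[0,0,-34,0,0,0],[0,0,-34,0,0,0]]

```text
time_s: 13.3
position: [0.4451, -0.3068, 0.1983]
tcp_rot: [[-0.34, 0.94, -0.0], [0.94, 0.34, 0.001], [0.001, -0.0, -1.0]]
force: [0.9, -1.1, 0.5]
opening: 0.173
grasp_force: 29.9
```

Request:
play_rows:
  moves:
    - [[0,0,0,0,0,0],[0,0,0,0,0,0]]

```text
time_s: 13.5
position: [0.4456, -0.3073, 0.1982]
tcp_rot: [[-0.34, 0.94, 0.002], [0.94, 0.34, -0.002], [-0.002, 0.001, -1.0]]
force: [-0.2, -0.1, -0.9]
opening: 0.172
grasp_force: 29.9
```

Run:
```python
from h import *
st()
P={n:bot.capture(n) for n in('scene','top')}
f={n:bot.pinpoint(P[n],'cup_floor') for n in P}
print([[ (d['centre'],d['confidence']) for d in f[n]] for n in P])
try:print(tri(P['scene'],f['scene'][0]['centre'],P['top'],f['top'][0]['centre']))
except Exception as e:print(e)
for n in f:
    if f[n]:print(n,atz(P[n],f[n][0]['centre'],.082))
im=np.hstack([cv2.resize(P['top']['image'][180:260,170:250],(400,400),interpolation=2),cv2.resize(P['scene']['image'][165:235,175:245],(400,400),interpolation=2)])
im=np.vstack([im,np.hstack([cv2.resize(P['scene']['image'][110:270,235:435],(250,200)),np.zeros((200,550,3),np.uint8)])])
cv2.imwrite('pics/cup.png',im)
```

```text
13.5 [ 0.4456 -0.3073  0.1982] [[-0.3401, 0.9404, 0.0017], [0.9404, 0.3401, -0.0015], [-0.002, 0.0011, -1.0]] op 0.172 gf 29.904875253392333 F [-0.22 -0.07 -0.9 ]
[[([256.4, 221.2], 0.52), ([212.3, 188.2], 0.43)], [([207.8, 200.7], 0.81)]]
(array([ 0.51211768, -0.07812393, -0.03225299]), np.float64(0.11443088941227318))
scene [ 0.37213869 -0.22440005  0.082     ]
top [ 0.46718374 -0.04278143  0.082     ]
```

View pics/cup.png

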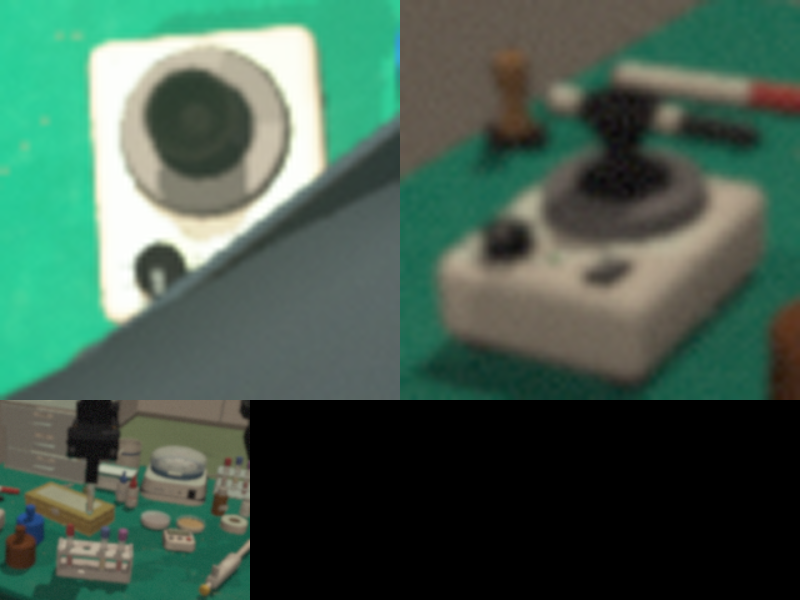

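Run:
```python
from h import *
p=bot.capture('top');s=bot.capture('scene')
f=lambda x,y:((x+.5)/5-.5+170,(y+.5)/5-.5+180)
g=lambda x,y:((x+.5)*.175-.5+175,(y+.5)*.175-.5+165)
print('tower',atz(p,f(206,130.5),.058),'floor',atz(p,f(197,118),.082))
# mouth: top-left arc radius ~19mm at .098
im=cv2.cvtColor(p['image'],cv2.COLOR_BGR2GRAY).astype(float)[180:225,190:235]
tp=(im<95).astype(np.uint8)
c=max(cv2.findContours(tp[:35],0,2)[0],key=cv2.contourArea);h=cv2.minEnclosingCircle(c);print('black',h,atz(p,(h[0][0]+190,h[0][1]+180),.08))
print('scene mouth',atz(s,g(620-400,95),.098),'scene collar', atz(s,g(625-400,190),.058))
mw=bot.pinpoint(p,'cup_floor');print([ (d['centre'],d['confidence'],atz(p,d['centre'],.082)) for d in mw])
# known check: project yellow grasp
print(cv2.HoughCircles(cv2.resize(p['image'][180:260,170:250],(400,400),interpolation=2)[:,:,1],cv2.HOUGH_GRADIENT,1,5,param1=80,param2=18,minRadius=30,maxRadius=100))
```

```text
tower [ 0.45983048 -0.04660861  0.058     ] floor [ 0.46174113 -0.04555908  0.082     ]
black ((18.947999954223633, 24.579999923706055), 10.983137130737305) [ 0.45902411 -0.04528639  0.08      ]
scene mouth [ 0.46623437 -0.04072344  0.098     ] scene collar [ 0.45288915 -0.05065675  0.058     ]
[([209.0, 202.3], 0.68, array([ 0.46370856, -0.04549356,  0.082     ]))]
[[[205.5 131.5  86. ]
  [202.5 126.5  80.9]
  [208.5 135.5  88.8]
  [201.5 135.5  83. ]
  [208.5 141.5  75.8]
  [218.5 130.5  99.4]
  [196.5 141.5  75.7]
  [214.5 116.5  69. ]
  [208.5 124.5  78.2]
  [211.5 128.5  79.5]
  [208.5 111.5  66.1]
  [216.5 121.5  71.3]
  [190.5 124.5  92.8]
  [213.5 135.5  76. ]
  [194.5 146.5  70.4]
  [187.5 137.5  69.1]
  [198.5 122.5  56.3]
  [219.5 115.5  73.6]
  [194.5 127.5  57.5]
  [208.5 146.5  70.7]
  [185.5 131.5  67.2]
  [186.5 120.5  97.1]
  [200.5 144.5  76.2]
  [202.5 111.5  65.7]
  [201.5 116.5  55.7]
  [231.5 131.5  89.3]
  [222.5 126.5  68. ]
  [194.5 112.5  64.1]
  [190.5 116.5  48.8]
  [208.5 119.5  62.5]
  [188.5 142.5  70.1]
  [182.5 124.5  69.8]
  [216.5 147.5  65.9]
  [195.5 117.5  50.4]
  [213.5 141.5  72.4]
  [238.5 133.5  84. ]
  [198.5 149.5  71.3]
  [223.5 134.5  67. ]
  [218.5 135.5  71.8]
  [191.5 154.5  62.8]
  [190.5 130.5  61.3]
  [183.5 110.5  74.9]
  [215.5 111.5  73.4]
  [219.5 106.5  78.2]
  [183.5 145.5  77.7]
  [223.5 119.5  64.6]
  [229.5 122.5  60.4]
  [192.5 135.5  63.9]
  [188.5 150.5  63.5]
  [179.5 128.5  61. ]
  [203.5 153.5  65.1]
  [200.5 106.5  60.4]
  [233.5 126.5  58. ]
  [186.5 105.5  54.1]
  [211.5 152.5  64.1]
  [222.5 149.5  60. ]
  [188.5 159.5  57.9]
  [189.5 110.5  44. ]
  [174.5 128.5  57.7]
  [235.5 115.5  51.2]
  [184.5 115.5  42.5]
  [178.5 157.5  51.9]
  [233.5 146.5  45.4]
  [179.5 114.5  38.2]]]
```

Estimates of the cup axis agree at about (0.4605, -0.046). The tube hangs upright in the grip. I'll carry it over.

Request:
play_rows:
  moves:
    - [[20,9,0,0,0,0],[32,14,0,0,0,0],[36,15,0,0,0,0],[36,15,0,0,0,0],[36,15,0,0,0,0]]

```text
time_s: 14.35
position: [0.4546, -0.1322, 0.1967]
tcp_rot: [[-0.339, 0.941, -0.001], [0.941, 0.339, 0.001], [0.001, -0.0, -1.0]]
force: [0.5, 0.2, 0.5]
opening: 0.166
grasp_force: 29.9
```

Request:
play_rows:
  moves:
    - [[36,15,0,0,0,0],[28,12,0,0,0,0],[16.5,8.4,0,0,0,0],[0,0,0,0,0,0],[0,0,0,0,0,0]]

```text
time_s: 14.85
position: [0.4608, -0.0459, 0.1969]
tcp_rot: [[-0.341, 0.94, -0.0], [0.94, 0.341, -0.0], [-0.0, -0.0, -1.0]]
force: [0.4, -0.9, -0.4]
opening: 0.166
grasp_force: 29.9
```

Run:
```python
from h import *
st()
P={n:bot.capture(n) for n in('scene','top')}
im=np.hstack([cv2.resize(P['top']['image'][170:250,160:240],(300,300),interpolation=2),cv2.resize(P['scene']['image'][120:230,160:280],(491,450),interpolation=2)[:300] if 0 else cv2.resize(P['scene']['image'][130:230,170:270],(500,500),interpolation=2)[:300]])
im=cv2.resize(P['scene']['image'][130:240,150:290],(700,550),interpolation=2)
cv2.imwrite('pics/overcup.png',im)
```

```text
14.85 [ 0.4608 -0.0459  0.1969] [[-0.3413, 0.9399, -0.0003], [0.9399, 0.3413, -0.0003], [-0.0002, -0.0004, -1.0]] op 0.166 gf 29.9046769976394 F [ 0.37 -0.87 -0.38]
```

View pics/overcup.png

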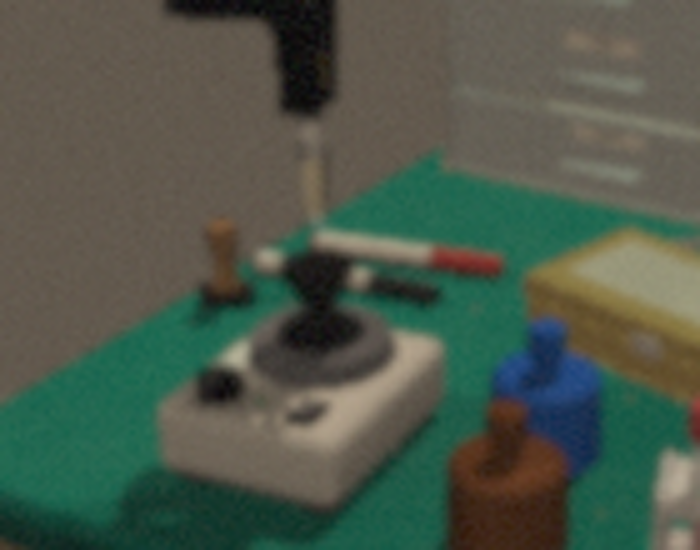

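The tube's foot (crop column 316) hangs in line with the cup (column 318). I'll lower it in steps and watch the force.

Request:
play_rows:
  moves:
    - [[0,0,15,0,0,0],[0,0,12,0,0,0],[0,0,6,0,0,0],[0,0,2,0,0,0],[0,0,0,0,0,0]]

```text
time_s: 15.45
position: [0.4608, -0.0464, 0.1621]
tcp_rot: [[-0.339, 0.941, -0.0], [0.941, 0.339, 0.0], [0.0, -0.0, -1.0]]
force: [-0.0, 0.3, -0.2]
opening: 0.171
grasp_force: 29.9
```

Request:
play_rows:
  moves:
    - [[0,0,1,0,0,0],[0,0,1,0,0,0],[0,0,0,0,0,0],[0,0,0,0,0,0]]

```text
time_s: 15.85
position: [0.4609, -0.0459, 0.1604]
tcp_rot: [[-0.34, 0.94, 0.0], [0.94, 0.34, -0.0], [-0.0, 0.0, -1.0]]
force: [-0.0, -1.0, 0.5]
opening: 0.169
grasp_force: 29.9
```

Request:
play_rows:
  moves:
    - [[0,0,1,0,0,0],[0,0,1,0,0,0],[0,0,0,0,0,0],[0,0,0,0,0,0]]

```text
time_s: 16.25
position: [0.461, -0.0459, 0.1583]
tcp_rot: [[-0.34, 0.94, 0.001], [0.94, 0.34, -0.0], [-0.0, 0.0, -1.0]]
force: [-0.3, -0.8, 3.3]
opening: 0.169
grasp_force: 29.9
```

Request:
play_rows:
  moves:
    - [[0,0,1,0,0,0],[0,0,1,0,0,0],[0,0,1,0,0,0],[0,0,0,0,0,0],[0,0,0,0,0,0]]

```text
time_s: 16.75
position: [0.4609, -0.0459, 0.1552]
tcp_rot: [[-0.34, 0.94, 0.0], [0.94, 0.34, -0.0], [-0.0, 0.0, -1.0]]
force: [-0.3, 0.3, 4.3]
opening: 0.171
grasp_force: 29.9
```

Request:
play_rows:
  moves:
    - [[0,0,1,0,0,0],[0,0,1,0,0,0],[0,0,0,0,0,0],[0,0,0,0,0,0],[0,0,0,0,0,0]]

```text
time_s: 17.25
position: [0.4609, -0.0459, 0.1532]
tcp_rot: [[-0.34, 0.94, 0.0], [0.94, 0.34, -0.0], [-0.0, 0.0, -1.0]]
force: [0.0, 0.6, 5.0]
opening: 0.171
grasp_force: 29.8
```

Request:
play_rows:
  moves:
    - [[0,0,0,0,0,0],[0,0,0,0,0,0],[0,0,0,0,0,0],[0,0,0,0,0,0],[0,0,0,0,0,0]]

```text
time_s: 17.75
position: [0.4608, -0.0459, 0.1532]
tcp_rot: [[-0.34, 0.94, 0.0], [0.94, 0.34, -0.0], [-0.0, 0.0, -1.0]]
force: [0.7, 0.1, 5.0]
opening: 0.167
grasp_force: 29.8
```

The force reads 5.0 N, which matches half travel. I'll hold it there.

Request:
play_rows:
  moves:
    - [[0,0,0,0,0,0],[0,0,0,0,0,0],[0,0,0,0,0,0],[0,0,0,0,0,0],[0,0,0,0,0,0]]

```text
time_s: 18.25
position: [0.4608, -0.0459, 0.1531]
tcp_rot: [[-0.34, 0.94, 0.0], [0.94, 0.34, 0.0], [-0.0, 0.0, -1.0]]
force: [0.5, -0.4, 5.3]
opening: 0.17
grasp_force: 29.8
```

Request:
play_rows:
  moves:
    - [[0,0,0,0,0,0],[0,0,0,0,0,0],[0,0,0,0,0,0],[0,0,0,0,0,0],[0,0,0,0,0,0]]

```text
time_s: 18.75
position: [0.4608, -0.0459, 0.1532]
tcp_rot: [[-0.34, 0.94, 0.0], [0.94, 0.34, -0.0], [-0.0, 0.0, -1.0]]
force: [-0.3, 1.0, 4.2]
opening: 0.168
grasp_force: 29.8
```

Request:
play_rows:
  moves:
    - [[0,0,0,0,0,0],[0,0,0,0,0,0],[0,0,0,0,0,0],[0,0,0,0,0,0],[0,0,0,0,0,0]]

```text
time_s: 19.25
position: [0.4608, -0.0459, 0.1531]
tcp_rot: [[-0.34, 0.94, -0.0], [0.94, 0.34, 0.0], [0.0, -0.0, -1.0]]
force: [0.1, 0.0, 4.1]
opening: 0.167
grasp_force: 29.8
```

Request:
play_rows:
  moves:
    - [[0,0,0,0,0,0],[0,0,0,0,0,0],[0,0,0,0,0,0],[0,0,0,0,0,0],[0,0,0,0,0,0]]

```text
time_s: 19.75
position: [0.4608, -0.0459, 0.1532]
tcp_rot: [[-0.34, 0.94, 0.0], [0.94, 0.34, -0.0], [-0.0, 0.0, -1.0]]
force: [0.5, -0.2, 4.3]
opening: 0.171
grasp_force: 29.8
```

Request:
play_rows:
  moves:
    - [[0,0,0,0,0,0],[0,0,0,0,0,0],[0,0,0,0,0,0],[0,0,0,0,0,0],[0,0,0,0,0,0]]

```text
time_s: 20.25
position: [0.4607, -0.0459, 0.1532]
tcp_rot: [[-0.34, 0.94, -0.0], [0.94, 0.34, 0.0], [0.0, -0.0, -1.0]]
force: [0.5, 0.2, 4.1]
opening: 0.168
grasp_force: 29.8
```

Request:
play_rows:
  moves:
    - [[0,0,0,0,0,0],[0,0,0,0,0,0],[0,0,0,0,0,0],[0,0,0,0,0,0],[0,0,0,0,0,0]]

```text
time_s: 20.75
position: [0.4607, -0.0459, 0.1531]
tcp_rot: [[-0.34, 0.94, -0.0], [0.94, 0.34, 0.0], [0.0, -0.0, -1.0]]
force: [0.6, -0.4, 4.5]
opening: 0.164
grasp_force: 29.8
```

Request:
play_rows:
  moves:
    - [[0,0,0,0,0,0],[0,0,0,0,0,0],[0,0,0,0,0,0],[0,0,0,0,0,0],[0,0,0,0,0,0]]

```text
time_s: 21.25
position: [0.4608, -0.0459, 0.1532]
tcp_rot: [[-0.34, 0.94, 0.0], [0.94, 0.34, -0.0], [-0.0, 0.0, -1.0]]
force: [0.1, 0.2, 3.3]
opening: 0.168
grasp_force: 29.8
```

Run:
```python
from h import *
st()
p=bot.capture('scene')
cv2.imwrite('pics/final.png',cv2.resize(p['image'][130:260,150:350],(800,520),interpolation=2))
```

```text
21.25 [ 0.4608 -0.0459  0.1532] [[-0.3401, 0.9404, 0.0], [0.9404, 0.3401, -0.0], [-0.0, 0.0, -1.0]] op 0.168 gf 29.839061950897303 F [0.09 0.24 3.33]
```

View pics/final.png

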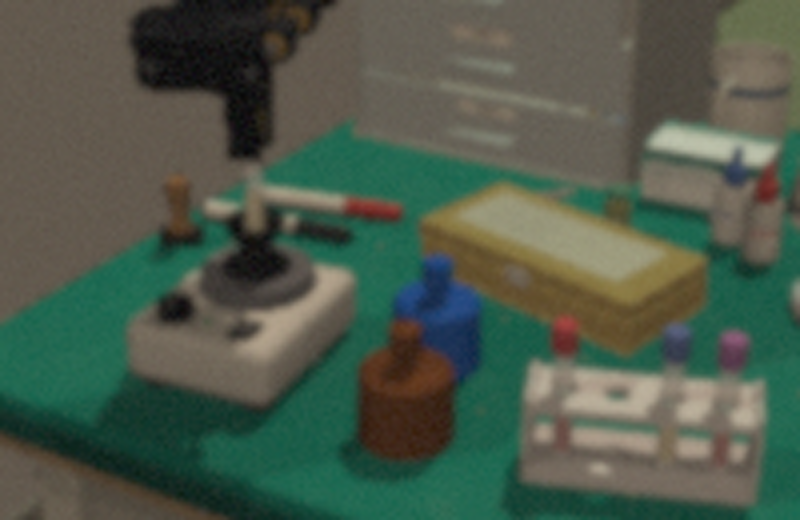

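The picture shows the tube upright in the cup, the cap standing, and the three other tubes in the rack. The force seems to drift down, though, so I'll average it to check for slip in the grip.

Run:
```python
from h import *
F=[]
for i in range(20):
    p=bot.capture('scene');s=bot.read_state();F.append(s['force'][2])
print(s['time_s'],np.round(F,1),np.mean(F[:10]),np.mean(F[10:]),s['position'])
```

```text
22.3 [4.3 4.5 5.6 3.5 4.3 5.4 4.4 4.9 4.8 5.  5.3 4.4 4.9 4.1 4.2 5.4 5.1 5.7
 4.2 4.6] 4.653854031107263 4.790732270539388 [ 0.46075584 -0.0458855   0.15315772]
```

```bash
python3 -c "
from rig import bot
print(bot.hand_in())"
```

```text
the job is handed in; nothing more can be done
None
```

I handed the job in with the yellow tube still held pressed in the mixer cup. It had been held there for about 5 s at a steady 4.7 N or so, roughly 5.5 mm of travel. The dust cap stands upright on the table and the other three tubes are in the rack; the hand-in call returned no verdict.

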